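Release the cover of the label printer

ROBOT

A 6-joint arm with a two-finger parallel gripper is mounted at the origin on the work surface. World frame = base frame: x ahead of the robot, y to its left, z up, the work surface at z = 0. Lengths are in mm, angles in rad, forces in N, time in s.
With the tool pointing down it reaches from about 250 to 775 mm from the base axis. Payload 8.9 kg.
Tool frame: the origin (TCP) lies midway between the tips of the shut fingers; the grasp point (between the pads) lies 19 mm behind it; z points along the fingers, y is the line along which they close (so a half turn about z gives the same grasp; the last joint's range is limited). The gripper opens to 85 mm and grips with 20 to 120 N. Pads are 22 mm wide; open, the fingers measure 114 mm over their backs; the gripper's body (76 mm by 85 mm) begins 54 mm behind the grasp point. The pads swing forward as they close: fully open they stand 13 mm farther back than shut.
Start: joints at [1.211, 0.291, -0.153, 1.127, 0, 1.431], TCP at [114.974, 512.254, 231.305] pointing down, gripper open.
Joint ranges: [-2.52, 2.52], [-0.91, 1.74], [-1.3, 1.37], [-1.96, 2.02], [-1.52, 1.47], [-3.14, 3.14]. Speed limits (rad/s): [2.22, 2.22, 2.79, 3.14, 3.14, 3.14].

INTERFACE

Orientations are given as a unit quaternion [x, y, z, w].
In Python, from workcell import read_state, capture, sign_off, spot_in, mark_of gives the robot as it stands. The module is installed in compiled form; this text tells all that it offers.
- The arm moves only by the shell command python3 -m jog 'ROWS' [FORCE]. ROWS is JSON, a list of rows, each a list of 5 numbers: the shift along the tool's x, y, z normalised to -1 to 1, where 1 is 0.025 m, then the turn about the tool's z normalised to -1 to 1, where 1 is 4 degrees, then the opening, from 0 (shut) to 1 (fully open). A call has 1 to 20 rows; each row shifts and turns the commanded pose from where the row before left it, along the tool's axes as they then stand; what a row does not reach is not made up. A row lasts 1/12 s, in which the tool goes at most 41.7 mm and 7.16 degrees, less where a joint would pass 70% of its speed; a pose out of reach is approached as far as the arm can. A call with a number of a shift or a turn outside -1 to 1 is refused whole. A call with a gripper value outside its range is refused whole. The fingers move at their own pace and stop on an object; FORCE is the grip in N (left out, the last holds). Time passes only in rows, so rows that do not move let the fingers close. It gives the time, the measured TCP pose, the force, the opening and the grip force at its end, in the units of the state.
- read_state(): the state, without advancing time (a new reading comes with each control period).
- capture(name): name is "scene" or "top"; returns a dict with "pixels" (384x512x3 uint8, blue, green, red), "z_map" (384x512 float32, mm along the optical axis (not along the pixel's ray), 0 where there is no reading), "vertical_fov" (degrees; the focal length in pixels is half the picture's height over the tangent of half this angle, whatever the lens; pixels are square), "cx", "cy" (the principal point, pixels), "xyz" and "rotation" of the camera in the world. Camera axes: x right, y down, z forward; pixel columns grow to the right and rows downward; lengths in mm; the calibration is good to about 2 mm. A picture is of the moment at which its call begins.
- sign_off(): hands the job in; it is judged then, once.
Trained networks look in a picture, given as the dict that the camera call returned (one of the last four; its "shot" number tells which), for a name from the list of things; names that differ only in an ending like _2 or _b are one class to them, and where a whole thing is asked for, a point or a joint stands for the part that bears it (a point fixed in the world has none). Each returns a list of dicts, best first, with "score" (0 to 1); they miss things now and then, are a little off and sometimes report something else, mostly with a low value. They report only what shows in the picture. A call takes as long as a camera call. They do not tell look-alikes from the thing itself.
- spot_in(picture, target): "point" ([x, y, z] in mm, in world coordinates, good to about 4 mm: the middle of the surface that is visible of it).
- mark_of(picture, target): "point" ([x, y, z] in mm, in world coordinates, good to about 4 mm: a listed point, or the origin of a listed thing).
The state is a dict: "clock": time; "joint_pos": joint angles; "dq": joint speeds; "tau": joint torques, N m; "position": TCP position; "eef_rot": TCP orientation; "force": force on the tool from outside, world axes, zero at the start; "ft_torque": the same for the moment, N m; "width": opening from 0.0 (shut) to 1.0 (fully open); "gripper_force": force on a finger pad.
Only numpy, scipy, OpenCV 4.12 (cv2) and the standard library are available. Lean on these libraries where they do the work, as an engineer would, in place of code of your own. Each camera call takes 0.05 s, during which the arm holds its last target. There are 200 camera calls.

TASK

Open the label printer for a roll change: with one fingertip on each of its two cover release buttons, press both together and keep them held down until the cover has sprung up ajar on its own, then let the buttons come back up and draw the hand clear. Do not press the small round feed key, do not pull or push the cover, and leave the bottle, the bin and the spare roll where they stand.

Things in the scene. Friction and masses are not known exactly. Their poses are not given: they have to be found in the camera images.
- printer: desktop label printer, 230 (x) by 130 (y) by 157 mm high, white with a grey top cover, fixed to the counter. Origin: centre of its underside; x from its front to its rear, z up. A flat deck at its front, 70 mm deep, 141 mm above the counter, carries two release buttons at x -84, y +31 and -31 mm, and the feed key at x -103, y 0. The cover lies behind, from x -44 mm to the rear
- release_left_top (a point): centre of the top of the left (+y) cover release button: an oblong grey cap 27 (x) by 23 mm (y), standing 9 mm above the deck, 150 mm above the counter when up. It is 62 mm from the other release button, centre to centre. The point moves down with the button
- release_right_top (a point): the same for the right (-y) cover release button
- release_left (a joint): how far the left release button is pressed, in m: 0 up, 0.007 fully down (then still 2 mm above the deck). A spring pushes it back up: it starts to move at 1.2 N and is fully down at 4 N. Beyond 0.0045 its latch is clear of the cover; let go, it latches again
- release_right (a joint): the same for the right release button. The cover is freed only while both buttons are down past 0.0045 at once; both are fully down at 8 N together
- cover_angle (a joint): opening angle of the cover about its rear hinge, in rad: 0 shut and latched. Once both latches are clear, a spring and damper raise it slowly by themselves: it passes 0.15 after about 1 s and comes to rest ajar at about 0.28 within about 4 s, and stays there
- cover: the grey top cover with its clear window, 157 long, 128 mm wide, hinged at the rear of the printer; its top is 157 mm above the counter when shut. Its origin lies on the hinge line, 104 mm above the counter; its x points to the rear, its z upward when shut
- cover_edge (a point): middle of the upper front edge of the cover, 40 mm behind the button centres; it rises about 40 mm, moving slightly rearward, when the cover springs ajar
- feed (a joint): how far the feed key is pressed, in m: 0 up, 0.003 fully down; spring return, 1.2 to 2.4 N
- feed_top (a point): centre of the top of the feed key: a round grey key 13 mm across, 4 mm above the deck, on the printer's centre line and 19 mm nearer its front edge than the release buttons
- bottle: loose amber medicine bottle with a white cap, 48 mm across, 95 mm tall, standing on the counter beside the printer; origin at the centre of its underside
- vial_bin: loose clear plastic bin 80 (x) by 110 (y) by 55 mm with three vials and a bamboo divider in it, 84 mm tall in all, standing beside the printer; origin at the centre of its underside
- label_roll: loose spare roll of labels, 90 mm across, 52 mm tall, with a 27 mm hole, standing on its flat end beside the printer; origin at the centre of its underside
There are look-alikes about, which are no part of the job. Of the things that look like the bottle, the larger one is meant.

How it is judged:
By the outcome, as a careful person would: the job done as asked, in the order asked, and still so for the second after the job is handed in, with the robot touching nothing.
It also fails if it takes over 35 s, if anything falls off the work surface, if the arm or the gripper's body presses on something with over 40 N, if the wrist force passes 120 N, or if a joint passes its speed limit or range.

## Working session

There is one attempt and no reset: what is moved stays moved. The work goes in short steps, Python scripts to look and compute and a shell command to move; the robot and the scene stay as the last step left them, time stands still between calls to the robot, and variables do not carry over. Pictures are saved under pics/ and viewed, at most 10 in all, crops included, and the job is handed in when it is done.

```bash
mkdir -p pics
cat > h.py <<'E'
import numpy as np,cv2
from workcell import *
def f(p): return p["pixels"].shape[0]/2/np.tan(np.radians(p["vertical_fov"])/2)
def px(p,w):
    c=np.array(p["rotation"]).T@(np.array(w)-np.array(p["xyz"])); return np.round([p["cx"]+f(p)*c[0]/c[2],p["cy"]+f(p)*c[1]/c[2]]).astype(int)
def world(p,u,v):
    z=p["z_map"][v,u]; return np.array(p["rotation"])@np.array([(u-p["cx"])*z/f(p),(v-p["cy"])*z/f(p),z])+np.array(p["xyz"])
E
python3 - <<'E'
from h import *
s=read_state();print(s)
for n in("scene","top"):
    p=capture(n);cv2.imwrite(f"pics/{n}0.png",p["pixels"]);print(n,p["xyz"])
    for t in("printer","release_left_top","release_right_top","feed_top","cover_edge","bottle","vial_bin","label_roll"):
        for d in mark_of(p,t)[:4]: print(t,np.round(d["point"]),round(d["score"],2),px(p,d["point"]))
E
```

```text
{'clock': 0.0, 'joint_pos': array([ 1.21070059e+00,  2.91266408e-01, -1.54139851e-01,  1.12665636e+00,
        3.90647576e-05,  1.43149238e+00]), 'dq': array([-1.08156725e-03,  7.38769061e-05,  4.07507597e-04, -5.72634611e-04,
       -1.85343303e-03, -1.39715440e-03]), 'tau': array([ 2.59404405e-03, -5.37137318e+01,  3.31372297e+01,  1.57065131e-02,
       -1.84608184e-04,  7.46193763e-06]), 'position': array([114.81091374, 511.85717414, 230.73444268]), 'eef_rot': array([ 1.10171786e-01,  9.93912358e-01, -6.08684043e-04, -1.75385480e-04]), 'force': array([-0.39931294, -0.46882051,  0.07515724]), 'ft_torque': array([ 0.02716132,  0.0233265 , -0.06887723]), 'gripper_force': 0.0, 'width': 0.9987059800543555}
scene [1030.51214183 -649.76275315  945.45093872]Traceback (most recent call last):
  File "<stdin>", line 6, in <module>
  File "h.py", line 5, in px
    c=np.array(p["rotation"]).T@(np.array(w)-np.array(p["xyz"])); return np.round([p["cx"]+f(p)*c[0]/c[2],p["cy"]+f(p)*c[1]/c[2]]).astype(int)
      ~~~~~~~~~~~~~~~~~~~~~~~~~^^~~~~~~~~~~~~~~~~~~~~~~~~~~~~~~~
ValueError: matmul: Input operand 1 has a mismatch in its core dimension 0, with gufunc signature (n?,k),(k,m?)->(n?,m?) (size 3 is different from 4)
```

```bash
sed -i '1a from scipy.spatial.transform import Rotation as R' h.py; sed -i 's/np.array(p\["rotation"\])/R.from_quat(p["rotation"]).as_matrix()/' h.py
python3 - <<'E'
from h import *
for n in("scene","top"):
    p=capture(n);cv2.imwrite(f"pics/{n}0.png",p["pixels"]);print(n,p["xyz"])
    for t in("printer","release_left_top","release_right_top","feed_top","cover_edge","bottle","vial_bin","label_roll"):
        for d in mark_of(p,t)[:4]: print(t,np.round(d["point"]),round(d["score"],2),px(p,d["point"]))
E
```

```text
scene [1030.51214183 -649.76275315  945.45093872]
printer [569. -30.   1.] 0.65 [280 230]
release_left_top [481.  -4. 146.] 0.53 [260 168]
release_right_top [484. -63. 148.] 0.62 [245 181]
cover_edge [520. -37. 154.] 0.57 [264 180]
bottle [ 453. -321.    2.] 0.98 [163 280]
bottle [484. -66. 148.] 0.58 [244 182]
bottle [ 422. -401.    0.] 0.55 [127 296]
vial_bin [506. 140.  -2.] 0.62 [301 183]
label_roll [482. -63. 148.] 0.71 [245 181]
label_roll [ 505. -207.    0.] 0.57 [213 261]
top [ 339.2270379   -55.09236758 1129.74536929]
printer [565. -36.  -0.] 0.74 [246 190]
release_left_top [482.  -6. 148.] 0.6 [233 212]
release_right_top [504. 138.   0.] 0.57 [183 213]
release_right_top [483. -68. 149.] 0.55 [259 212]
feed_top [465. -35. 140.] 0.52 [246 220]
cover_edge [520. -40. 157.] 0.61 [247 196]
bottle [ 423. -403.   -1.] 0.53 [383 239]
vial_bin [505. 138.  -0.] 0.71 [183 213]
vial_bin [465. -31. 139.] 0.56 [244 220]
label_roll [ 509. -211.   -3.] 0.79 [311 209]
```

View pics/top0.png

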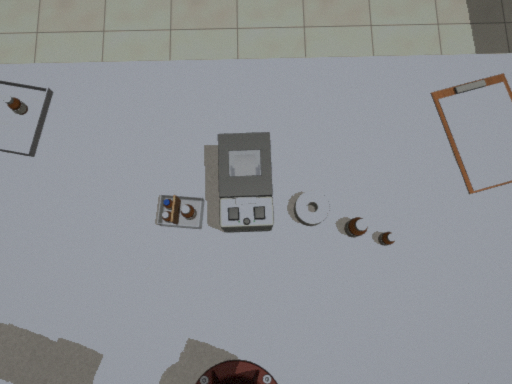

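View pics/scene0.png

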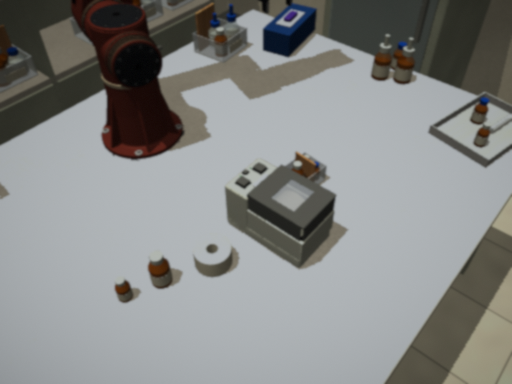

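Top view: printer at about (246,180), left release button (233,213), right release button (259,212), feed key (246,221), roll (312,208), bin (182,212), bottle (357,227) with its smaller look-alike (387,238). What could be mistaken for a release button: feed key (246,221), bin (183,213). I choose the two oblong caps at (233,213) and (259,212), and check them in a close crop.

Run:
```python
from h import *
p=capture("top");im=p["pixels"]
c=im[185:240,210:285];cv2.imwrite("pics/crop1.png",cv2.resize(c,None,fx=10,fy=10,interpolation=cv2.INTER_CUBIC))
P={}
for (x0,x1,y0,y1) in ((226,242,205,221),(252,268,205,221),(242,252,216,226)):
    g=im[y0:y1,x0:x1].max(2)
    m=(g<(int(g.min())+int(g.max()))/2).astype(np.uint8);n,l,st,ce=cv2.connectedComponentsWithStats(m)
    for i in range(1,n):
        if st[i,4]<12: continue
        u,v=ce[i]+[x0,y0]; z=p["z_map"][int(round(v)),int(round(u))]
        w=R.from_quat(p["rotation"]).as_matrix()@[(u-p["cx"])*z/f(p),(v-p["cy"])*z/f(p),z]+p["xyz"]
        print(st[i],(u,v),np.round(w,1))
for t in("release_left_top","release_right_top","feed_top"):
    for k in range(2):
        q=capture(["top","scene"][k]); 
        for d in mark_of(q,t)[:2]+spot_in(q,t)[:2]: print(t,k,np.round(d["point"],1),round(d["score"],2))
s=read_state();print(R.from_quat(s["eef_rot"]).as_matrix().round(3))
```

```text
[  2   2  11  14 144] (np.float64(233.03472222222223), np.float64(213.59027777777777)) [479.2  -5.6 147.5]
[  1   1  12  14 148] (np.float64(258.8378378378378), np.float64(212.68243243243242)) [479.8 -67.1 149.6]
[ 1  2  7  7 43] (np.float64(246.13953488372093), np.float64(221.0)) [461.1 -36.5 145.4]
release_left_top 0 [482.4  -7.3 147.8] 0.63
release_left_top 0 [485.1 -10.2 148.2] 0.63
release_left_top 1 [479.6  -2.  147.5] 0.51
release_left_top 1 [484.3  -6.  150.4] 0.54
release_right_top 0 [485.7 -66.7 150.9] 0.44
release_right_top 0 [483.2 -68.6 150.6] 0.43
release_right_top 1 [484.3 -64.  148.1] 0.52
release_right_top 1 [487.  -66.2 146.8] 0.45
feed_top 0 [464.5 -34.2 138.8] 0.58
feed_top 0 [477.6  -7.9 148.6] 0.64
feed_top 1 [666.2 -34.2 102.2] 0.56
[[-0.976  0.219  0.   ]
 [ 0.219  0.976  0.   ]
 [-0.     0.    -1.   ]]
```

View pics/crop1.png

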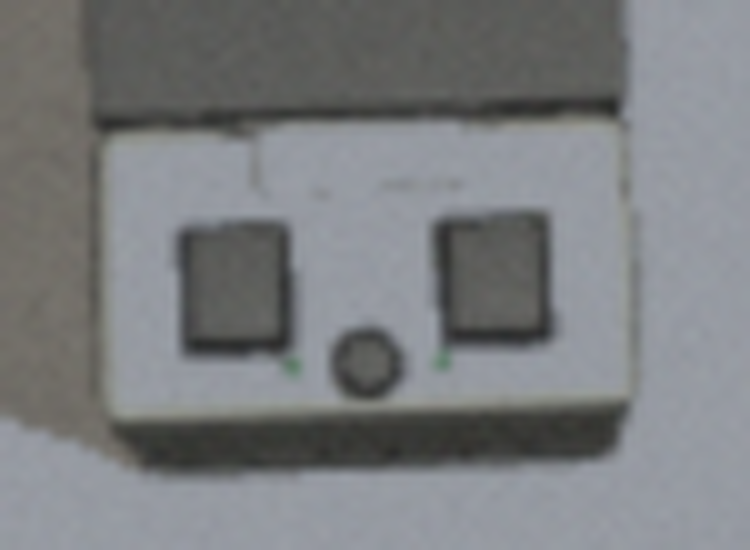

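Crop: left button near crop (235,287), right near (495,278), both square-cornered caps, with the round feed key at (367,363), so the choice holds. Midpoint is about (481,-36.5), printer yaw about 1°.

```bash
python3 -m jog '[[0,0,0,-0.9,0.56],[0,0,0,-0.9,0.56],[0,0,0,-0.9,0.56],[0,0,0,-0.75,0.56],[-0.5,-0.8,0,0,0.56],[-0.5,-0.8,0,0,0.56],[-0.5,-0.8,0,0,0.56],[-0.5,-0.8,0,0,0.56],[-0.5,-0.8,0,0,0.56],[-0.5,-0.8,0,0,0.56],[-0.5,-0.8,0,0,0.56],[-0.5,-0.8,0,0,0.56],[-0.5,-0.8,0,0,0.56],[-0.5,-0.8,0,0,0.56],[-0.5,-0.8,0,0,0.56],[-0.5,-0.8,0,0,0.56],[-0.5,-0.8,0,0,0.56],[-0.5,-0.8,0,0,0.56],[-0.5,-0.8,0,0,0.56],[-0.5,-0.8,0,0,0.56]]'
cat >> h.py <<'E'
def go(t):
    s=read_state();M=R.from_quat(s["eef_rot"]).as_matrix()
    print("need",((M.T@(np.array(t)-s["position"]))/25).round(2),"yaw y",M[:,1].round(4),"w",s["width"],"pos",s["position"].round(1),"F",s["force"].round(1),s["clock"])
E
python3 -c "
from h import *
go([478.5,-36.5,190])"
```

```text
clock: 3.62
position: [321.9, 195.3, 231.5]
eef_rot: [-0.01, 1.0, 0.0, 0.0]
force: [0.7, 0.8, 0.6]
width: 0.561
gripper_force: 0.0
need [-6.08 -9.4   1.66] yaw y [-2.010e-02  9.998e-01  2.000e-04] w 0.5609727529645225 pos [321.9 195.3 231.5] F [0.7 0.8 0.6] 3.6167
```

```bash
python3 -m jog '[[-0.5,-0.8,0,0,0.56],[-0.5,-0.8,0,0,0.56],[-0.5,-0.8,0,0,0.56],[-0.5,-0.8,0,0,0.56],[-0.5,-0.8,0,0,0.56],[-0.5,-0.8,0,0,0.56],[-0.5,-0.8,0,0,0.56],[-0.5,-0.8,0,0,0.56],[-0.5,-0.8,0,0,0.56],[-0.5,-0.8,0,0,0.56],[-0.5,-0.8,0.3,0,0.56],[-0.5,-0.5,0.4,0,0.56],[0,0,0.3,0,0.56],[0,0,0,0,0.56],[0,0,0,0,0.56]]'
python3 - <<'E'
from h import *
go([478.5,-36.5,175])
p=capture("scene");x,y=px(p,[480,-36,160]);cv2.imwrite("pics/s2.png",cv2.resize(p["pixels"][y-50:y+50,x-60:x+60],None,fx=6,fy=6,interpolation=cv2.INTER_CUBIC))
E
```

```text
clock: 4.87
position: [475.1, -32.6, 206.0]
eef_rot: [-0.01, 1.0, 0.0, -0.001]
force: [-0.4, 0.4, 0.3]
width: 0.558
gripper_force: 0.0
need [-0.13 -0.16  1.24] yaw y [-2.010e-02  9.998e-01  6.000e-04] w 0.5575772867726235 pos [475.1 -32.6 206. ] F [-0.4  0.4  0.3] 4.8667
```

View pics/s2.png

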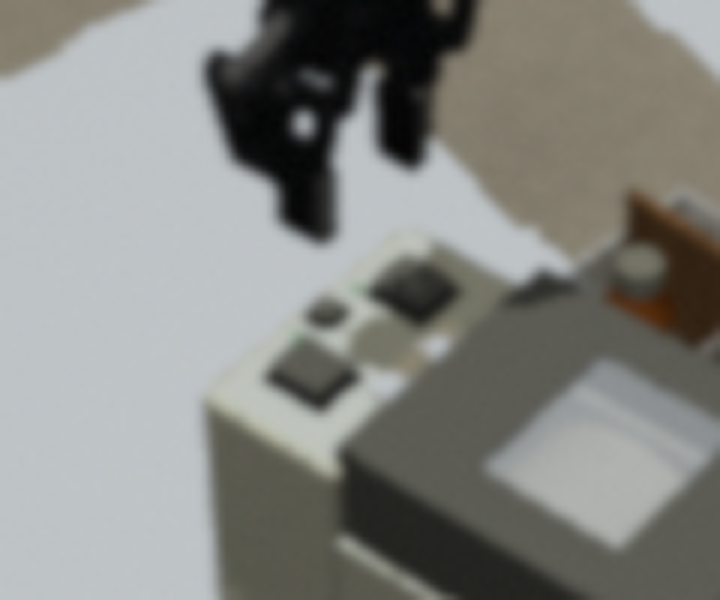

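The hand is above the buttons: fingertips at crop (312,238) and (405,163), buttons at (315,375) and (412,288). I go lower and measure the tips against the caps.

```bash
python3 -m jog '[[-0.13,-0.16,0.4,0,0.56],[0,0,0.4,0,0.56],[0,0,0.2,0,0.56],[0,0,0,0,0.56],[0,0,0,0,0.56]]'
python3 - <<'E'
from h import *
go([478.5,-36.5,160])
p=capture("scene");x,y=px(p,[480,-36,160]);cv2.imwrite("pics/s3.png",cv2.resize(p["pixels"][y-30:y+30,x-40:x+40],None,fx=10,fy=10,interpolation=cv2.INTER_CUBIC))
# black hand points low over the printer
v,u=np.mgrid[0:384,0:512];z=p["z_map"]
W=np.stack([(u-p["cx"])*z/f(p),(v-p["cy"])*z/f(p),z],-1)@R.from_quat(p["rotation"]).as_matrix().T+p["xyz"]
m=(p["pixels"].max(2)<70)&(abs(W[...,0]-478)<35)&(abs(W[...,1]+36)<70)&(W[...,2]>163)&(W[...,2]<195)
for sgn in(1,-1):
    k=W[m&((W[...,1]+36.5)*sgn>0)]
    print(sgn,len(k),k.min(0).round(1),k.max(0).round(1),np.median(k,0).round(1))
E
```

```text
clock: 5.33
position: [479.1, -36.8, 181.2]
eef_rot: [-0.01, 1.0, 0.0, -0.0]
force: [0.4, -0.2, 0.0]
width: 0.557
gripper_force: 0.0
need [0.02 0.01 0.85] yaw y [-2.050e-02  9.998e-01  1.000e-04] w 0.5570500835974319 pos [479.1 -36.8 181.2] F [ 0.4 -0.2  0. ] 5.3333
1 14 [470.1 -12.9 188.1] [486.8  -9.7 194.8] [479.1 -10.6 192.6]
-1 4 [484.1 -66.7 187.9] [488.8 -64.8 194.9] [485.4 -65.9 192.9]
```

View pics/s3.png

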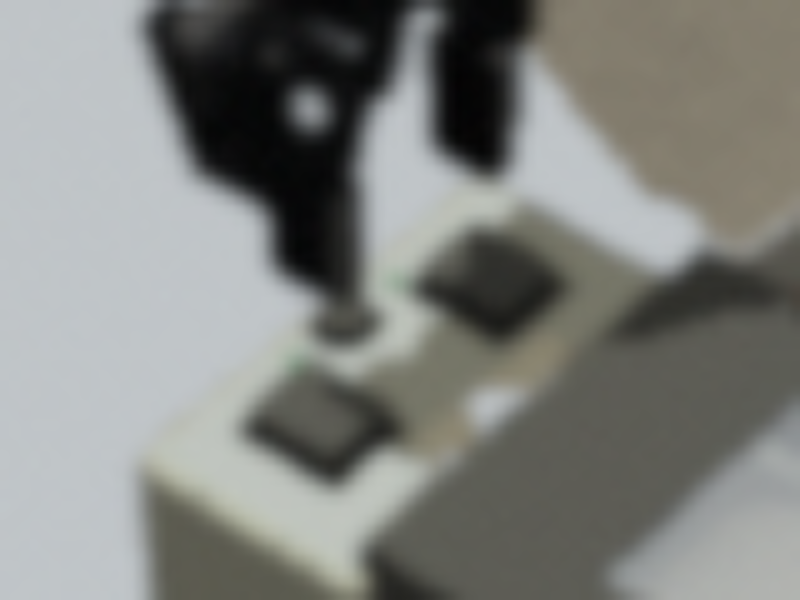

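Tips measured as straddling both caps: inner finger face 24–26 mm from the centre line and the tool centre within 1 mm of target. In the crop the caps at (320,425) and (490,280) lie below the tips, and the feed key (345,320) lies outside their footprint. I descend on force.

```bash
python3 -m jog '[[0,0,0.3,0,0.56],[0,0,0.3,0,0.56],[0,0,0.1,0,0.56],[0,0,0,0,0.56],[0,0,0,0,0.56]]'; python3 -m jog '[[0,0,0.1,0,0.56],[0,0,0,0,0.56],[0,0,0,0,0.56]]'; python3 -c "
from h import *
p=capture('scene');x,y=px(p,[480,-36,160]);cv2.imwrite('pics/s4.png',cv2.resize(p['pixels'][y-30:y+30,x-40:x+40],None,fx=10,fy=10,interpolation=cv2.INTER_CUBIC))"
```

```text
clock: 5.8
position: [479.1, -37.0, 163.5]
eef_rot: [-0.01, 1.0, 0.0, -0.0]
force: [-0.3, -0.4, 1.1]
width: 0.561
gripper_force: 0.0
clock: 6.05
position: [479.3, -37.1, 161.3]
eef_rot: [-0.01, 1.0, 0.0, -0.0]
force: [-0.4, 0.3, 0.2]
width: 0.563
gripper_force: 0.0
```

View pics/s4.png

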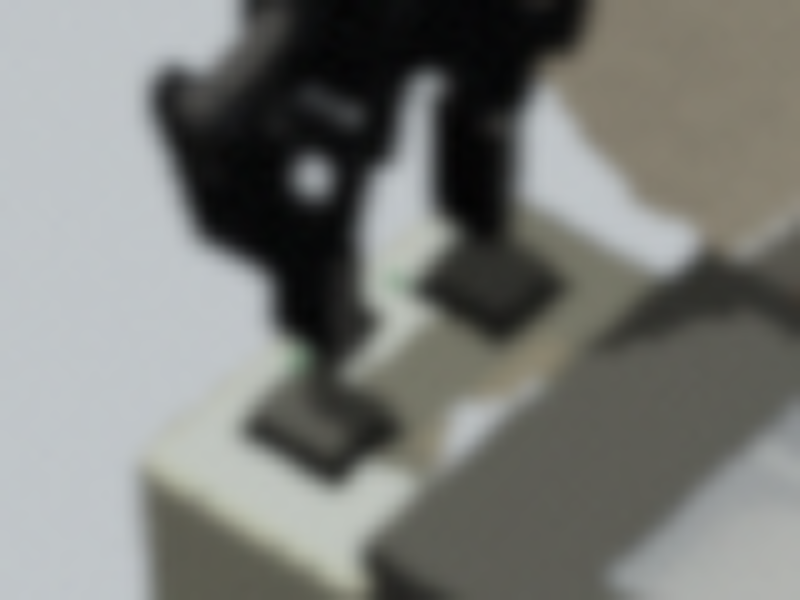

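Crop: right fingertip's lowest corner (325,370) above the cap at (320,420); left fingertip (490,235) above its cap (490,280). Both are heading onto the caps, perhaps 2–3 mm inward, so I widen slightly.

```bash
python3 -m jog '[[0,0,0.3,0,0.6],[0,0,0.1,0,0.6],[0,0,0,0,0.6],[0,0,0,0,0.6]]'; python3 -m jog '[[0,0,0.08,0,0.6],[0,0,0,0,0.6],[0,0,0,0,0.6]]';  python3 -m jog '[[0,0,0.08,0,0.6],[0,0,0,0,0.6],[0,0,0,0,0.6]]'; python3 -c "
from h import *
p=capture('scene');x,y=px(p,[480,-36,160]);cv2.imwrite('pics/s5.png',cv2.resize(p['pixels'][y-30:y+30,x-40:x+40],None,fx=10,fy=10,interpolation=cv2.INTER_CUBIC))"
```

```text
clock: 6.43
position: [479.0, -37.0, 151.0]
eef_rot: [-0.01, 1.0, 0.0, -0.0]
force: [0.7, -0.4, 0.5]
width: 0.6
gripper_force: 0.0
clock: 6.68
position: [479.3, -37.0, 149.3]
eef_rot: [-0.01, 1.0, 0.0, -0.0]
force: [-0.4, 1.2, 0.9]
width: 0.601
gripper_force: 0.0
clock: 6.93
position: [479.2, -37.1, 147.2]
eef_rot: [-0.01, 1.0, 0.0, -0.0]
force: [0.3, -0.4, 0.6]
width: 0.603
gripper_force: 0.0
```

View pics/s5.png

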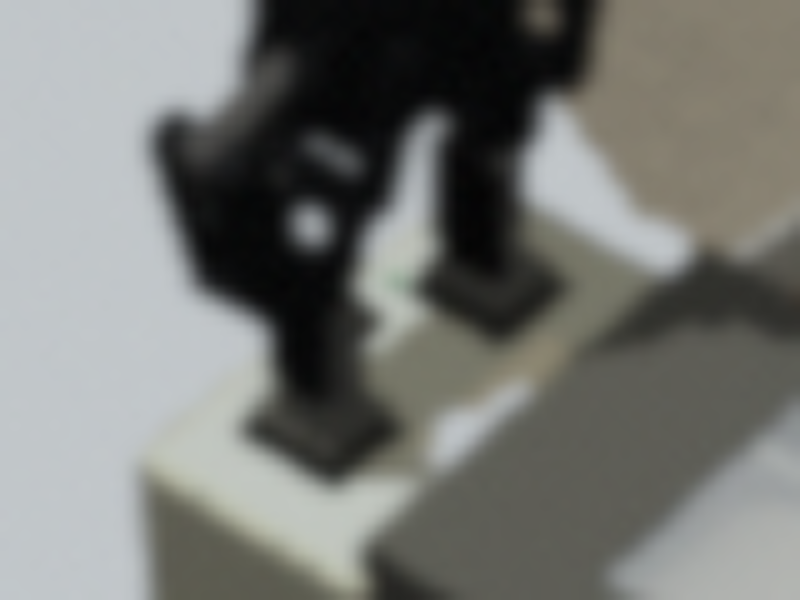

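Both tips stand well centred just over their caps: right tip at (320,415), left at (485,270). I press on in small steps, watching the force.

```bash
python3 -m jog '[[0,0,0.1,0,0.6],[0,0,0,0,0.6],[0,0,0,0,0.6]]'; python3 -m jog '[[0,0,0.1,0,0.6],[0,0,0,0,0.6],[0,0,0,0,0.6]]'
```

```text
clock: 7.23
position: [479.5, -37.1, 144.9]
eef_rot: [-0.01, 1.0, -0.0, 0.0]
force: [-0.1, -0.6, 3.2]
width: 0.597
gripper_force: 1.4
clock: 7.48
position: [479.5, -37.1, 142.5]
eef_rot: [-0.01, 1.0, -0.0, 0.0]
force: [-0.1, 0.7, 5.3]
width: 0.599
gripper_force: 2.7
```

```bash
python3 -m jog '[[0,0,0.1,0,0.6],[0,0,0.08,0,0.6],[0,0,0,0,0.6],[0,0,0,0,0.6]]'; python3 -c "
from h import *
p=capture('scene')
print([(d['point'].__class__ and np.round(d['point']).tolist(),round(d['score'],2)) for d in mark_of(p,'cover_edge')[:2]])"
```

```text
clock: 7.82
position: [479.6, -37.1, 139.6]
eef_rot: [-0.01, 1.0, -0.0, 0.001]
force: [-7.6, 1.8, 25.8]
width: 0.6
gripper_force: 13.1
[([529.0, -34.0, 170.0], 0.68)]
```

Both buttons are bottomed and the cover is rising. I ease the push a little and hold.

```bash
python3 -m jog '[[0,0,-0.03,0,0.6],[0,0,0,0,0.6],[0,0,0,0,0.6],[0,0,0,0,0.6],[0,0,0,0,0.6],[0,0,0,0,0.6],[0,0,0,0,0.6],[0,0,0,0,0.6],[0,0,0,0,0.6],[0,0,0,0,0.6],[0,0,0,0,0.6],[0,0,0,0,0.6],[0,0,0,0,0.6],[0,0,0,0,0.6],[0,0,0,0,0.6],[0,0,0,0,0.6],[0,0,0,0,0.6],[0,0,0,0,0.6],[0,0,0,0,0.6],[0,0,0,0,0.6]]'
python3 -m jog '[[0,0,0,0,0.6],[0,0,0,0,0.6],[0,0,0,0,0.6],[0,0,0,0,0.6],[0,0,0,0,0.6],[0,0,0,0,0.6],[0,0,0,0,0.6],[0,0,0,0,0.6],[0,0,0,0,0.6],[0,0,0,0,0.6],[0,0,0,0,0.6],[0,0,0,0,0.6],[0,0,0,0,0.6],[0,0,0,0,0.6],[0,0,0,0,0.6],[0,0,0,0,0.6],[0,0,0,0,0.6],[0,0,0,0,0.6],[0,0,0,0,0.6],[0,0,0,0,0.6]]'
 python3 -c "
from h import *
p=capture('scene');x,y=px(p,[510,-36,170]);cv2.imwrite('pics/s6.png',cv2.resize(p['pixels'][y-45:y+45,x-60:x+60],None,fx=6,fy=6,interpolation=cv2.INTER_CUBIC))
print([(np.round(d['point']).tolist(),round(d['score'],2)) for d in mark_of(p,'cover_edge')[:2]])"
```

```text
clock: 9.58
position: [479.6, -37.1, 139.7]
eef_rot: [-0.01, 1.0, -0.0, 0.001]
force: [-4.3, 0.9, 16.4]
width: 0.599
gripper_force: 8.6
clock: 11.25
position: [479.6, -37.1, 139.7]
eef_rot: [-0.01, 1.0, -0.0, 0.001]
force: [-4.6, 0.3, 16.8]
width: 0.597
gripper_force: 8.6
[([543.0, -33.0, 194.0], 0.95)]
```

View pics/s6.png

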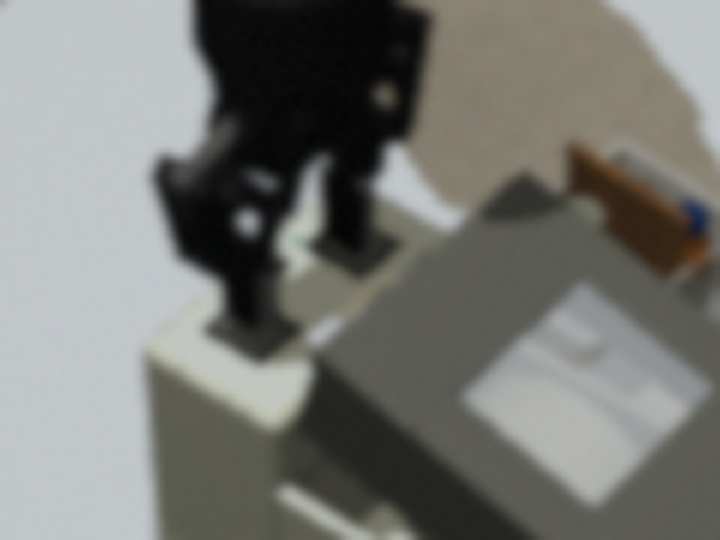

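The cover stands ajar (edge at z≈194, crop (320,350)–(525,180)) with both fingertips still on the caps at (255,325) and (357,245). I release straight up, then draw clear toward the base.

```bash
python3 -m jog '[[0,0,0,0,0.6],[0,0,0,0,0.6],[0,0,0,0,0.6],[0,0,0,0,0.6],[0,0,0,0,0.6],[0,0,0,0,0.6],[0,0,-0.1,0,0.6],[0,0,-0.2,0,0.6],[0,0,-0.3,0,0.6],[0,0,-0.6,0,0.6],[0,0,-0.8,0,0.6],[0.4,0,-0.8,0,0.6],[0.5,0,-0.8,0,0.6],[0.6,0,-0.8,0,0.6],[0.8,0,-0.5,0,0.6],[0.8,0,0,0,0.6],[0.8,0,0,0,0.6],[0.5,0,0,0,0.6],[0,0,0,0,0.6],[0,0,0,0,0.6]]'
 python3 -c "
from h import *
p=capture('scene');x,y=px(p,[510,-36,170]);cv2.imwrite('pics/s7.png',cv2.resize(p['pixels'][y-60:y+60,x-80:x+80],None,fx=5,fy=5,interpolation=cv2.INTER_CUBIC))
for t in('cover_edge','release_left_top','release_right_top','bottle','vial_bin','label_roll'):print(t,[(np.round(d['point']).tolist(),round(d['score'],2)) for d in mark_of(p,t)[:2]])"
```

```text
clock: 13.02
position: [369.5, -39.4, 261.3]
eef_rot: [-0.01, 1.0, -0.0, 0.0]
force: [0.8, -0.2, -0.1]
width: 0.599
gripper_force: 0.0
cover_edge [([542.0, -36.0, 199.0], 0.82)]
release_left_top [([480.0, -2.0, 148.0], 0.63)]
release_right_top [([486.0, -65.0, 148.0], 0.53)]
bottle [([454.0, -323.0, 4.0], 0.58), ([420.0, -401.0, 0.0], 0.58)]
vial_bin [([505.0, 141.0, -0.0], 0.68)]
label_roll [([508.0, -208.0, -0.0], 0.7)]
```

View pics/s7.png

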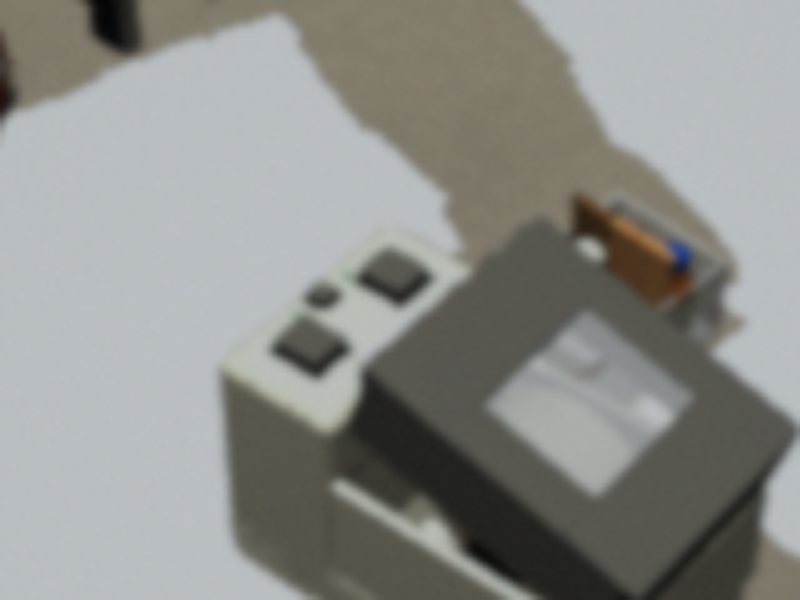

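The cover is ajar, both buttons are up at (310,345) and (395,275), the feed key at (322,295) was not touched, and the hand is clear.

```bash
python3 -c "
from workcell import sign_off
print(sign_off())"
```

```text
the job is handed in; nothing more can be done
None
```

The printer cover stands ajar after both release buttons were pressed together; the buttons are back up, the hand is clear, the bottle, bin and roll are where they stood, and the job was handed in at about 13 s.

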